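# Find the high spot of a reflector rim with a plunger indicator

## Task

The chrome reflector dish is bent: take the black knob in its middle, gently press the sprung dish down clear of the red brake pad, and, keeping it pressed, turn it through its range to find the highest spot of its rim under the plunger indicator (the rim also has lesser high spots), never pushing the dial needle on to the red over-travel mark. Leave the dish with that highest spot over the plunger, let it rise fully against the brake again and let go, without turning it while it is on the brake, touching the plunger or disturbing the other things on the deck.

Things in the scene. Friction and masses are not known exactly. Their poses are not given: they have to be found in the camera images.
- stand: Green fixed stand. Origin: deck level, on the dish's upright turning axis. Base 300 x 130 x 14 mm, from 125 mm behind to 175 mm in front (own +x) of the axis. On its +x: plunger 78 mm from the axis, under the rim; dial 135 mm from it, 62 mm across, face up at 83 mm height. On its -x, 70 to 114 mm from the axis: brake bracket, 34 mm wide, top at 120 mm, red pad under it on the rim.
- knob (a point): Centre of the black round knob in the middle of the chrome dish: upright, 36 mm across, 40 mm high, on the turning axis, 128 mm above the deck while the dish is up; moves with it. Under the knob, 21 mm below this point, is a flat steel collar 64 mm across on which fingertips can press. The dish is 176 mm across, its rim's top 22 mm below this point.
- spindle (a joint): How far the dish is pressed down, m. 0: up, held by a spring against the brake pad; at 0.002 or more clear of the brake; stop at 0.009. Pressing takes about 6 N at first and 0.4 N more per mm, plus the plunger's force. It rises by itself when let go.
- dish (a joint): Turn of the dish, rad, anticlockwise from above; starts at 0 to 0.15, stop at 2.1. Slight friction when clear of the brake, which holds it when up. The highest spot comes over the plunger somewhere from 0.55 to 1.85, unmarked: 4 mm high, 0.8 rad wide in all, tapering smoothly. Two spots half as high lie 0.8 rad before and after it; either may be out of range.
- dial (a joint): Red needle, rad, clockwise from above: 0.25 per mm of plunger travel; at 0 (plunger free) it points to the stand's +y. Dish up: about 0.37 where the rim is true, 0.81 at lesser spots, 1.25 at the highest; pressing the dish down adds about 0.22 per mm. Red over-travel mark at 2.7. The plunger's spring gives 1.2 N plus 0.8 N per mm of travel.
- bulb_tray: Bystander: grey tray 100 x 170 mm with three frosted bulbs standing in it, 83 mm high in all. Origin at the centre of its underside.
- insulator: Bystander: yellow ceramic insulator, 64 mm across, 78 mm high. Origin at the centre of its underside.
- torch: Bystander: black iron torch body lying along its x on a rubber foot, 170 mm long, 52 mm high. Origin under its middle, at deck level.
- lamp_socket: Bystander: brass bayonet lamp socket on a dark steel bracket, fixed, 107 mm high, foot 60 x 60 mm. Origin at the centre of its underside.
- plunger: Sprung upright plunger touching the rim's underside from below. Origin: centre of the 8 mm red ball at its top, 97.5 mm above the deck when free; it sinks as the rim presses it.

How it is judged:
By the outcome, as a careful person would: the job done as asked, in the order asked, and still so for the second after the job is handed in, with the robot touching nothing.
It also fails if it takes over 58 s, if anything falls off the work surface, if the arm or the gripper's body presses on something with over 40 N, if the wrist force passes 120 N, or if a joint passes its speed limit or range.

## Robot

A 7-joint arm with a two-finger parallel gripper is mounted at the origin on the work surface. World frame = base frame: x ahead of the robot, y to its left, z up, the work surface at z = 0. Lengths are in mm, angles in rad, forces in N, time in s.
With the tool pointing down it reaches from about 400 to 875 mm from the base axis. Payload 19.3 kg.
Tool frame: the origin (TCP) lies at the very end of the fingers, on their centre line; the grasp point (between the pads) lies 19 mm behind it (grip_point_offset is the z of the grasp point in the tool frame, in mm); z points along the fingers, x is the direction in which the jaws open and shut, and the axes are right-handed (so a half turn about z gives the same grasp; the last joint's range is limited). The gripper opens to 85 mm and grips with 20 to 120 N. Pads are 22 mm wide; open, the fingers measure 114 mm over their backs; the gripper's body (76 mm by 85 mm) begins 54 mm behind the grasp point. The pads swing forward as they close: fully open they stand 13 mm farther back than shut.
Start: joints at [1.227, 0.521, -0.036, 1.599, 0.021, 1.021, -0.113], TCP at [168.967, -601.718, 231.291] pointing down, gripper open.
Joint ranges: [-2.91, 2.91], [-0.3, 2.13], [-1.5, 1.42], [0.17, 2.43], [-1.26, 4.41], [0.16, 1.93], [-2.52, 2.52]. Speed limits (rad/s): [1.89, 1.89, 2.39, 2.39, 3.01, 3.01, 3.01].

## Interface

Orientations are given as a 3x3 rotation matrix whose columns are the frame's x, y, z axes.
In Python, from workcell import movep, movel, goto_joints, open_gripper, clamp, wait, inverse_kinematics, read_state, camera, PlanningError, finish_job, grip_point_offset gives the robot as it stands. Calls block until the motion is done:
- movep(position, orientation): joint-space move of the TCP to a pose.
- movel(position, frame=None, max_speed=150, guard=None): straight line of the TCP; frame=None keeps the orientation; max_speed is the mean speed in mm/s. With guard (N) it stops when the force on the tool has changed by that much, and returns True; else False.
- goto_joints(angles): joint-space move.
- open_gripper() and clamp(): open the fingers fully, or close them until they stop; the grip force is fixed at half the most.
- wait(seconds).
- inverse_kinematics(position, orientation): joint angles nearest the present ones, or None.
- read_state(): the state.
- camera(name): name is "scene" or "side" or "wrist"; returns a dict with "image" (384x512x3 uint8, blue, green, red), "range_z" (384x512 float32, mm along the optical axis (not along the pixel's ray), 0 where there is no reading), "fx", "fy", "cx", "cy" (pixels), "cam_to_world" (4x4, takes a point from camera to world coordinates). Camera axes: x right, y up, looking along -z (the intrinsics and any distortion apply to the point x, -y, -z); pixel columns grow to the right and rows downward; lengths in mm; the calibration is good to about 2 mm. A picture is of the moment at which its call begins.
A pose or a line that the arm cannot do raises PlanningError and nothing moves.
- finish_job(): hands the job in, once; it reports no verdict.
The state is a dict: "time": time; "qpos": joint angles; "qvel": joint speeds; "joint_efforts": joint torques, N m; "eef_pos": TCP position; "tool_rot": TCP orientation; "ft_force": force on the tool from outside, world axes, zero at the start; "torque": the same for the moment, N m; "finger_gap": finger opening in mm.
Only numpy, scipy, OpenCV 4.12 (cv2) and the standard library are available. Lean on these libraries where they do the work, as an engineer would, in place of code of your own. Each camera call takes 0.05 s, during which the arm holds its last target. There are 200 camera calls.

## Working session

There is one attempt and no reset: what is moved stays moved. The work goes in short steps, each a Python script; the robot and the scene stay as the last script left them, time stands still between calls to the robot, and variables do not carry over. Pictures are saved under pics/ and viewed, about 8 in all and at most 12, crops included, and the job is handed in when it is done.

```bash
ls; mkdir -p pics; python3 - <<'E'
from workcell import *
import cv2,numpy as np
a=[camera(n) for n in("scene","side")]
cv2.imwrite("pics/1.png",np.vstack([cv2.resize(x["image"],(400*1,300)) for x in a]) if 0 else np.hstack([cv2.resize(x["image"],(400,300),interpolation=cv2.INTER_AREA) for x in a]))
cv2.imwrite("pics/scene.png",a[0]["image"]);cv2.imwrite("pics/side.png",a[1]["image"])
np.save("cal.npy",{n:{k:v for k,v in x.items()} for n,x in zip(("scene","side"),a)},allow_pickle=True)
for x in a: print({k:x[k] for k in x if k not in("image","range_z")})
s=read_state();print(s);print(grip_point_offset)
E
```

```text
pics
{'fx': 440.6318606507805, 'fy': 440.6318606507805, 'cx': 263.46172616732025, 'cy': 201.27693909987843, 'cam_to_world': array([[ 6.20671373e-02, -6.00647679e-01,  7.97101020e-01,
         1.43670807e+03],
       [ 9.97914131e-01,  2.31434542e-02, -6.02641448e-02,
        -5.11004406e+01],
       [ 1.77498477e-02,  7.99178795e-01,  6.00831255e-01,
         7.98179414e+02],
       [ 0.00000000e+00,  0.00000000e+00,  0.00000000e+00,
         1.00000000e+00]])}
{'fx': 394.89711031520494, 'fy': 394.89711031520494, 'cx': 260.3453357555781, 'cy': 190.29539240685813, 'cam_to_world': array([[-8.14120601e-01,  4.47702290e-01, -3.69824697e-01,
         1.15482379e+02],
       [-5.80522490e-01, -6.11919898e-01,  5.37166340e-01,
         5.47786208e+02],
       [ 1.41875093e-02,  6.52009737e-01,  7.58077844e-01,
         9.03356741e+02],
       [ 0.00000000e+00,  0.00000000e+00,  0.00000000e+00,
         1.00000000e+00]])}
{'time': 0.1, 'qpos': array([ 1.22679918,  0.52198047, -0.03629046,  1.59992184,  0.02120781,
        1.02108638, -0.11280692]), 'qvel': array([-9.70330959e-04, -1.47204934e-03,  1.45232199e-03, -2.08526916e-03,
       -2.50744489e-04,  7.12079201e-04, -9.39733175e-06]), 'joint_efforts': array([ 4.39519194e-03, -9.28482556e+01,  1.98436886e+00, -3.70529008e+01,
        1.81013992e-02,  5.46459312e-03, -4.75850834e-05]), 'eef_pos': array([ 168.86194791, -601.46000907,  230.77790072]), 'tool_rot': array([[ 2.70344226e-01, -9.62763662e-01, -3.63006478e-04],
       [-9.62763204e-01, -2.70344453e-01,  9.43679716e-04],
       [-1.00667733e-03,  9.43709178e-05, -9.99999489e-01]]), 'ft_force': array([-0.08991167, -0.68816877, -1.28746898]), 'torque': array([ 0.03942547,  0.00706276, -0.05780138]), 'finger_gap': 85.19685753920578}
-18.700000000000003
```

View pics/scene.png

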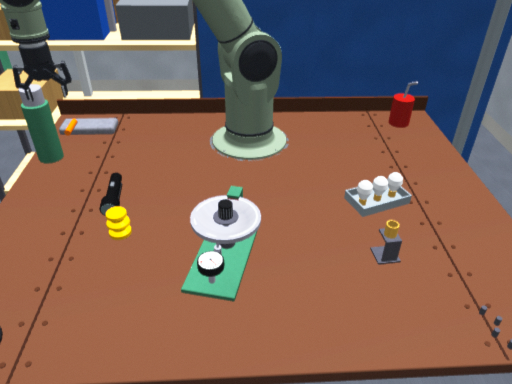

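View pics/side.png

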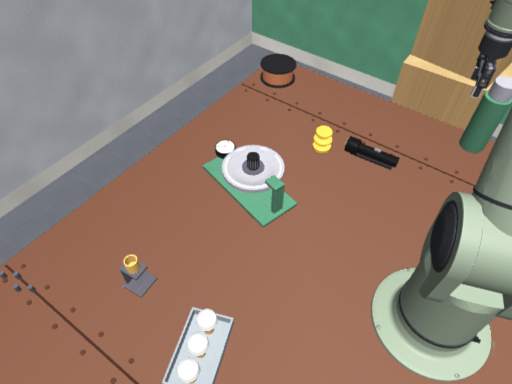

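Scene view: knob at (225,209), dial at (211,262), bracket at (234,192). Side view: knob at (253,161), bracket at (276,190), dial at (225,148). I'll triangulate these points.

```bash
cat > h.py <<'E'
import numpy as np,cv2
from workcell import *
def ray(c,u,v):
    M=c["cam_to_world"];d=M[:3,:3]@np.array([(u-c["cx"])/c["fx"],-(v-c["cy"])/c["fy"],-1]);return M[:3,3],d
def onplane(c,u,v,z):
    o,d=ray(c,u,v);return o+d*(z-o[2])/d[2]
def cross(r):
    A=[];b=[]
    for o,d in r:
        d=d/np.linalg.norm(d);P=np.eye(3)-np.outer(d,d);A.append(P);b.append(P@o)
    return np.linalg.lstsq(np.vstack(A),np.hstack(b),rcond=None)[0]
def blob(im,mask,u,v,r=18):
    m=np.zeros(mask.shape,bool);m[v-r:v+r,u-r:u+r]=1
    n,l,s,c=cv2.connectedComponentsWithStats((mask&m).astype(np.uint8))
    i=1+np.argmax(s[1:,4]);return c[i],s[i]
E
python3 - <<'E'
from h import *
C=np.load("cal.npy",allow_pickle=True).item()
P={"scene":(225,209,14),"side":(253,161,14)}
R=[]
for n,(u,v,r) in P.items():
    c=C[n];m=c["image"].max(2)<60;b,s=blob(c["image"],m,u,v,r);print(n,b,s);R.append(ray(c,*b));print(onplane(c,*b,128))
k=cross(R);print("knob",k)
w=[]
for n,(u,v) in {"scene":(211,262),"side":(225,147)}.items():
    c=C[n];im=c["image"];m=im.min(2)>150;b,s=blob(im,m,u,v,10);print(n,b,s,onplane(c,*b,83)); w.append(onplane(c,*b,83))
d=w[0]-k;print("dist",np.hypot(*d[:2]),np.arctan2(d[1],d[0]))
E
python3 -c "
import cv2
a=cv2.imread('pics/scene.png')[180:300,170:290]
b=cv2.imread('pics/side.png')[120:240,190:310]
import numpy as np
cv2.imwrite('pics/2.png',cv2.resize(np.hstack([a,b]),(800,400),interpolation=cv2.INTER_CUBIC))"
```

```text
scene [224.62694301 208.89637306] [219 200  13  20 193]
[575.14854979 -81.6466085  128.        ]
side [252.81818182 158.33333333] [247 153  12  17  99]
[578.75468285 -84.77109694 128.        ]
knob [577.43560282 -82.10959293 130.27015662]
scene [210.29581994 259.79421222] [201 252  20  17 311] [ 705.67832399 -114.85788268   83.        ]
side [225.82627119 147.59322034] [216 140  19  17 236] [ 698.34571695 -110.33419615   83.        ]
dist 132.3580221018181 -0.2500186446522509
```

View pics/2.png

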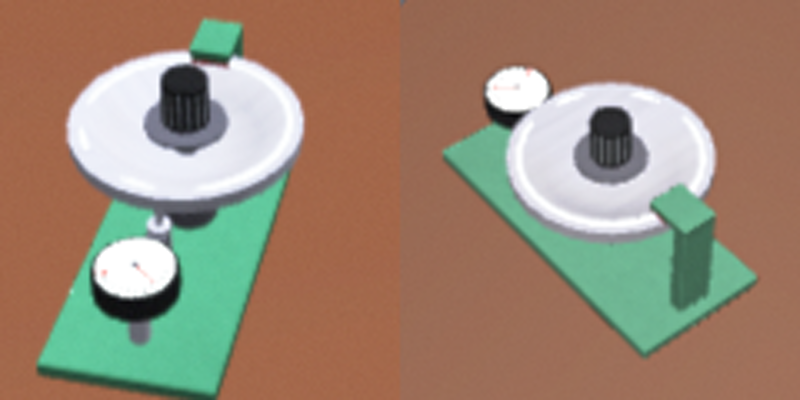

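```bash
cat >> h.py <<'E'
def rot(a):  # jaw direction (tool x) at world yaw a, pointing down
    c,s=np.cos(a),np.sin(a);return np.array([[c,s,0],[s,-c,0],[0,0,-1.]])
K=np.array([577.,-82.,128.]);YAW=-0.25
E
python3 - <<'E'
from h import *
for a in np.arange(-3.1,3.1,.4):
    q=inverse_kinematics(K+[0,0,-15],rot(a));print(round(a,2),None if q is None else np.round(q,2))
E
```

```text
-3.1 [-0.42  0.73  0.7   1.84 -0.63  0.81 -2.49]
-2.7 [-0.09  0.62  0.19  1.82 -0.16  0.72 -2.51]
-2.3 [ 0.02  0.61  0.02  1.81 -0.02  0.72 -2.24]
-1.9 [ 0.09  0.6  -0.06  1.81  0.06  0.73 -1.91]
-1.5 [ 0.17  0.61 -0.18  1.81  0.15  0.74 -1.59]
-1.1 [ 0.23  0.62 -0.28  1.8   0.23  0.76 -1.26]
-0.7 [ 0.3   0.63 -0.38  1.8   0.31  0.78 -0.93]
-0.3 [ 0.38  0.64 -0.48  1.79  0.4   0.8  -0.61]
0.1 [ 0.44  0.67 -0.58  1.79  0.48  0.83 -0.27]
0.5 [ 0.49  0.68 -0.66  1.79  0.54  0.86  0.08]
0.9 [ 0.54  0.71 -0.74  1.79  0.6   0.89  0.43]
1.3 [ 0.56  0.72 -0.77  1.78  0.62  0.9   0.81]
1.7 [ 0.57  0.72 -0.78  1.78  0.63  0.9   1.2 ]
2.1 [ 0.81  0.98 -1.28  1.77  1.01  1.22  1.33]
2.5 [ 0.81  0.98 -1.28  1.77  1.01  1.22  1.73]
2.9 [-0.59  0.9   1.03  1.84 -0.94  0.98 -2.52]
```

```bash
python3 - <<'E'
from h import *
movep(K+[0,0,110],rot(-1.3))
s=read_state();print(s["time"],s["eef_pos"],s["qpos"],s["ft_force"])
c=camera("wrist");cv2.imwrite("pics/3.png",c["image"]);np.save("w.npy",c,allow_pickle=True)
c=camera("scene");cv2.imwrite("pics/4.png",c["image"])
print(c["fx"])
E
```

```text
2.45 [576.8809201  -83.01679612 237.93736782] [ 0.29079615  0.46483186 -0.34920711  1.69451006  0.18201317  1.01438121
 -1.42212053] [ 0.42044405  0.18185323 -1.14062101]
440.6318606507805
```

View pics/3.png

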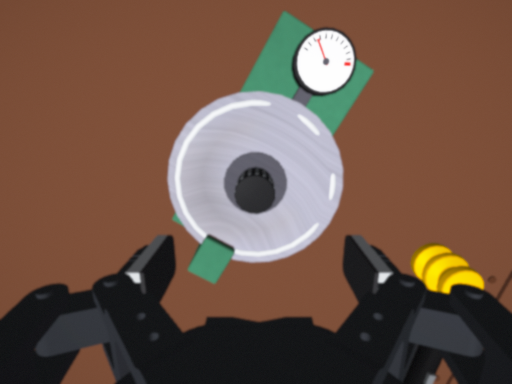

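Wrist view: dial at (326,61) with the needle clearly visible, knob top at (255,192), collar (255,182), bracket (210,258). I'll refine the knob position from this view, then check whether the dial is readable in the scene view.

```bash
python3 - <<'E'
from h import *
c=np.load("w.npy",allow_pickle=True).item();im=c["image"]
b,s=blob(im,im.max(2)<60,255,190,35);print("knob",b,s)
top=onplane(c,255,s[1]+s[3]-(s[2]/2),148);print("top",top)
g=cv2.cvtColor(im,cv2.COLOR_BGR2GRAY)
m=(im.max(2)<125)&(im.max(2)-im.min(2).astype(int)<30)
b,s=blob(im,m,255,182,42);print("collar",s,onplane(c,s[0]+s[2]/2,s[1]+s[3]/2,107),"w",s[2]/c["fx"]*(c["cam_to_world"][2,3]-107))
d=onplane(c,326,61,83);print("dial",d,d-top,np.hypot(*(d-top)[:2]),np.arctan2(*(d-top)[1::-1]))
k=onplane(c,210,259,120);print("brk",k,np.hypot(*(k-top)[:2]),np.arctan2(*(top-k)[1::-1]))
red=(im[...,2]>150)&(im[...,1]<110)&(im[...,0]<110)
v,u=np.nonzero(red);i=(abs(u-326)<32)&(abs(v-61)<32);print(u[i],v[i])
im=cv2.imread("pics/4.png");cv2.imwrite("pics/5.png",np.hstack([cv2.resize(im[235:285,180:240],(600,500),interpolation=cv2.INTER_CUBIC)]))
E
```

```text
knob [254.90861027 190.38519637] [ 236  168   38   44 1324]
top [577.6138617  -79.77883456 148.        ]
collar [ 225  153   61   61 2866] [575.82427322 -80.22645583 107.        ] w 59.182865499112644
dial [ 706.43947158 -115.1351009    83.        ] [128.82560988 -35.35626635 -65.        ] 133.5893084416798 -0.2678553694319852
brk [489.34699331 -55.55473077 120.        ] 91.53058101289683 -0.26784703051247494
[345 346 347 348 349 345 346 347 348 349] [63 63 63 63 63 64 64 64 64 64]
```

View pics/5.png

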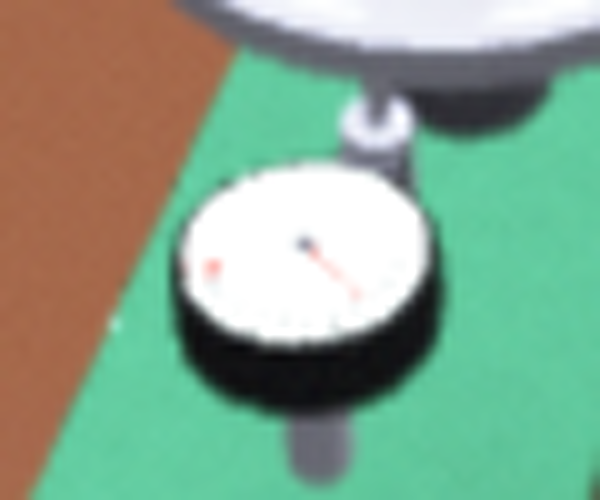

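```bash
cat >> h.py <<'E'
K=np.array([576.8,-80.5,128.]);YAW=-0.267
def needle(c=None):
    c=c or camera("scene");im=c["image"].astype(np.float32);red=im[...,2]-(im[...,0]+im[...,1])/2
    ctr=onplane(c,210.5,259.3,83);M=np.linalg.inv(c["cam_to_world"])
    ph=np.arange(-.2,3.2,.01);r=np.linspace(6,19,27);P,R=np.meshgrid(ph,r,indexing="ij")
    s,k=np.sin(P),np.cos(P);cy,sy=np.cos(YAW),np.sin(YAW)
    X=np.stack([ctr[0]+R*(cy*s-sy*k),ctr[1]+R*(sy*s+cy*k),np.full_like(P,83),np.ones_like(P)],-1)@M.T
    u=(c["cx"]-c["fx"]*X[...,0]/X[...,2]).astype(np.float32);v=(c["cy"]+c["fy"]*X[...,1]/X[...,2]).astype(np.float32)
    sc=cv2.remap(red,u,v,cv2.INTER_CUBIC).mean(1);i=sc.argmax()
    w=np.clip(sc-sc[i]/2,0,None)*(abs(ph-ph[i])<.4)
    return round(float((w*ph).sum()/w.sum()),3),round(float(sc[i]),1)
def show(tag):
    s=read_state();print(tag,"t%.2f"%s["time"],np.round(s["eef_pos"],2),"F",np.round(s["ft_force"],1),"Tz %.2f"%s["torque"][2],"gap %.1f"%s["finger_gap"],"needle",needle())
E
python3 - <<'E'
from h import *
show("hover")
R=rot(-1.3)
movel([K[0],K[1],150],R,150);show("a")
print(movel([K[0],K[1],111.5],R,60,guard=6));show("low")
clamp();show("clamped")
c=camera("wrist");cv2.imwrite("pics/6.png",c["image"])
E
```

```text
hover t2.55 [576.87 -82.81 237.95] F [ 0.3 -0.2  0.5] Tz 0.05 gap 85.3 needle (0.68, 20.2)
a t3.33 [577.24 -80.53 150.74] F [0.2 0.6 0.4] Tz -0.01 gap 85.6 needle (0.678, 20.1)
False
low t4.17 [576.95 -80.47 111.63] F [-0.5  0.3  0.9] Tz 0.04 gap 85.4 needle (0.679, 21.3)
clamped t4.74 [576.73 -79.63 111.88] F [-3.8  5.   7.7] Tz 0.02 gap 34.6 needle (0.892, 23.0)
```

View pics/6.png

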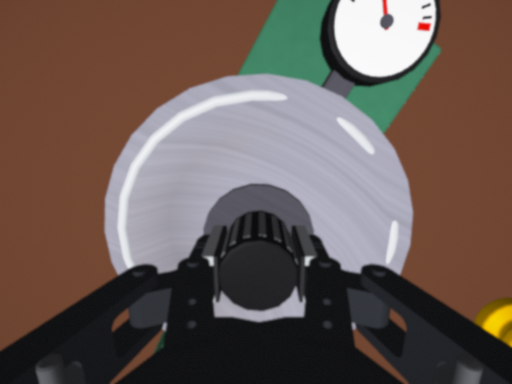

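The grip is good, and closing pressed the dish about 1 mm (needle 0.68→0.89). Next I'll press to about 3.5 mm with the lateral offset relieved.

```bash
python3 - <<'E'
from h import *
z0=read_state()["eef_pos"]
for dz in (1.0,2.0,2.7):
    movel([576.7,-79.5,111.5-dz],None,15);wait(.15);show(dz)
print(read_state()["qpos"])
E
```

```text
1.0 t5.24 [576.75 -79.48 111.1 ] F [-3.6  0.5  9.4] Tz 0.12 gap 34.8 needle (1.069, 16.6)
2.0 t5.69 [576.73 -79.5  110.12] F [-4.3  0.6 11.4] Tz 0.08 gap 34.8 needle (1.36, 18.9)
2.7 t6.14 [576.75 -79.48 109.49] F [-3.9 -0.  12.1] Tz 0.10 gap 34.7 needle (1.466, 24.9)
[ 0.25213179  0.62266746 -0.3086486   1.80471807  0.2622419   0.75398005
 -1.49430004]
```

```bash
cat > turn.py <<'E'
from h import *
import sys,json
q0=inverse_kinematics([576.5,-79.6,108.8],rot(-1.3))
json.dump(list(map(float,q0)),open("q0.json","w"))
print(np.round(q0-read_state()["qpos"],3))
D=[]
for d in np.arange(0,1.93,.12):
    q=np.array(q0);q[6]+=d;goto_joints(q);wait(.05)
    s=read_state();n,_=needle()
    a=np.arctan2(s["tool_rot"][1,0],s["tool_rot"][0,0])
    D.append([s["qpos"][6]-q0[6],a+1.3,n,s["ft_force"][2],s["torque"][2],s["eef_pos"][2],s["time"]]);print(np.round(D[-1],3),np.round(s["ft_force"][:2],1),round(s["finger_gap"],1),flush=True)
    if n>2.4 or abs(s["torque"][2])>1.2: print("ABORT");break
json.dump(np.array(D).tolist(),open("D.json","w"))
E
python3 turn.py
```

```text
[ 0.     0.001  0.     0.001  0.    -0.001  0.   ]
[  0.      0.      1.388  11.853   0.127 109.539   6.492] [-3.6  0.6] 34.7
[  0.12    0.121   1.246  10.986   0.14  109.522   6.842] [-3.4  1.7] 34.6
[ 2.40000e-01  2.41000e-01  1.21100e+00  1.18100e+01 -1.80000e-02
  1.09486e+02  7.19200e+00] [-3.2  2.6] 34.6
[ 3.6000e-01  3.6100e-01  1.4700e+00  1.2300e+01 -1.3000e-02  1.0953e+02
  7.5420e+00] [-5.2  2.3] 34.9
[ 4.80000e-01  4.81000e-01  1.87500e+00  1.35290e+01 -4.20000e-02
  1.09534e+02  7.89200e+00] [-5.9  4.2] 35.2
[ 6.00000e-01  6.01000e-01  2.12800e+00  1.46050e+01 -8.00000e-02
  1.09556e+02  8.24200e+00] [-7.2  4.5] 34.8
[ 7.20000e-01  7.21000e-01  2.12400e+00  1.38350e+01 -5.90000e-02
  1.09507e+02  8.59200e+00] [-7.8  4.6] 34.4
[  0.84    0.841   1.804  13.263   0.193 109.41    8.942] [-7.6  5.7] 34.2
[9.60000e-01 9.61000e-01 1.49600e+00 1.21440e+01 3.10000e-02 1.09332e+02
 9.29200e+00] [-6.8  5.8] 34.5
[1.08000e+00 1.08100e+00 1.35900e+00 1.22930e+01 5.90000e-02 1.09275e+02
 9.64200e+00] [-8.3  5.5] 34.6
[1.20000e+00 1.20100e+00 1.58000e+00 1.35920e+01 7.80000e-02 1.09268e+02
 9.99200e+00] [-9.1  5.9] 34.7
[ 1.32000e+00  1.32100e+00  1.80200e+00  1.37290e+01 -2.20000e-02
  1.09256e+02  1.03420e+01] [-9.7  6.4] 34.8
[  1.44    1.441   1.911  14.384   0.158 109.216  10.692] [-11.7   7.2] 34.5
[ 1.56000e+00  1.56100e+00  1.84800e+00  1.27730e+01 -1.90000e-02
  1.09137e+02  1.10420e+01] [-10.7   5.9] 34.5
[1.68000e+00 1.68100e+00 1.62300e+00 1.29670e+01 1.00000e-01 1.09054e+02
 1.13920e+01] [-11.    6.8] 34.6
[1.8000e+00 1.8010e+00 1.5420e+00 1.2876e+01 1.4000e-02 1.0901e+02
 1.1742e+01] [-12.    6.3] 34.4
[  1.92    1.921   1.535  12.003   0.156 108.958  12.092] [-12.    6.3] 34.2
```

```bash
cat > fit.py <<'E'
import numpy as np
from scipy.optimize import curve_fit
B=lambda x:np.where(abs(x)<.4,np.cos(np.pi*x/.8)**2,0)
def f(d,b0,b1,A,c): return b0+b1*d+A*(B(d-c)+.5*B(d-c-.8)+.5*B(d-c+.8))
def fit(d,n):
    p,C=curve_fit(f,d,n,[1.2,0.05,1,.66]);print("fit",p.round(3),np.sqrt(np.diag(C)).round(3),"res",(n-f(d,*p)).round(2));return p
E
cat > fine.py <<'E'
from h import *
from fit import fit
import json
D=np.array(json.load(open("D.json")));p=fit(D[:,0],D[:,2])
q0=np.array(json.load(open("q0.json")))
E=[]
for d in p[3]+np.array([.7,.25,.17,.09,-.09,-.17,-.25]):
    q=q0.copy();q[6]+=d;goto_joints(q);wait(.1);n,_=needle();s=read_state()
    E.append([s["qpos"][6]-q0[6],n]);print(np.round(E[-1],3),s["eef_pos"].round(2),s["ft_force"].round(1),s["torque"][2].round(2),s["time"])
E=np.array(E)[1:];k=np.polyfit(E[:,0],E[:,1],2);print("fine quad",-k[1]/2/k[0])
A=np.vstack([D[:,[0,2]],E]);p=fit(A[:,0],A[:,1])
def go(d):
    q=q0.copy();q[6]+=d;goto_joints(q);wait(.15);show("at %.3f"%d)
go(p[3]);json.dump(p[3],open("c.json","w"))
E
python3 fine.py
```

```text
fit [1.153 0.211 0.903 0.636] [0.02  0.015 0.029 0.005] res [-0.05 -0.02  0.01  0.04  0.01 -0.04  0.01  0.04  0.06 -0.04  0.01  0.
  0.    0.01 -0.03 -0.   -0.02]
[1.336 1.849] [575.8  -78.4  109.25] [-9.9  6.4 13.7] 0.08 12.925
[0.886 1.664] [576.22 -78.65 109.38] [-6.9  6.5 13. ] -0.07 13.6
[0.806 1.878] [576.32 -78.63 109.46] [-7.1  5.  12.8] 0.23 14.0
[0.726 2.123] [576.38 -78.81 109.52] [-7.4  4.3 13.9] -0.18 14.4
[0.546 2.071] [576.51 -78.93 109.56] [-6.2  4.  13.7] -0.1 14.85
[0.465 1.792] [576.56 -79.09 109.53] [-5.7  3.7 13.2] -0.35 15.25
[0.386 1.547] [576.6  -79.1  109.51] [-5.   3.  12.2] -0.11 15.65
fine quad 0.6494371838684542
fit [1.16  0.208 0.904 0.637] [0.017 0.013 0.022 0.003] res [-0.06 -0.03  0.    0.04  0.01 -0.04  0.    0.03  0.06 -0.04  0.01  0.
  0.    0.01 -0.04 -0.   -0.02  0.04 -0.01  0.01  0.01 -0.02  0.03]
at 0.637 t16.16 [576.43 -78.84 109.54] F [-6.3  4.7 14. ] Tz -0.01 gap 35.0 needle (2.192, 16.7)
```

Peak found at +0.64 rad from the start. The fit and the fine quadratic agree, and the lesser spots sit ±0.8 rad either side. Next I'll relieve side loads, let the dish rise while still held, then release.

```bash
python3 - <<'E'
from h import *
import json
R=rot(-1.3+0.641)
movel([575.4,-78.6,108.8],R,15);wait(.15);show("relax")
z=108.8
while z<113.5:
    z+=.6;movel([575.4,-78.6,z],R,12);wait(.15);show(round(z,1))
    if read_state()["ft_force"][2]<1.5: break
E
```

```text
relax t16.61 [576.25 -78.67 109.88] F [-1.8 -0.2 13.9] Tz -0.01 gap 34.7 needle (2.072, 25.6)
109.4 t17.06 [576.23 -78.65 110.43] F [-1.3  0.2 13.4] Tz 0.02 gap 34.8 needle (1.934, 15.2)
110.0 t17.51 [576.27 -78.65 111.04] F [-1.9  0.1 13.2] Tz -0.02 gap 34.7 needle (1.803, 26.5)
110.6 t17.96 [576.26 -78.65 111.58] F [-1.3  0.4 11.8] Tz 0.03 gap 34.3 needle (1.662, 27.1)
111.2 t18.41 [576.2  -78.64 111.98] F [-0.3  0.5  8.4] Tz 0.02 gap 34.5 needle (1.592, 24.3)
111.8 t18.86 [576.04 -78.68 112.15] F [ 3.9 -0.4  4.9] Tz 0.09 gap 34.6 needle (1.495, 29.6)
112.4 t19.31 [575.86 -78.72 112.38] F [ 6.4 -1.1 -0.9] Tz 0.01 gap 34.7 needle (1.36, 25.2)
```

```bash
python3 - <<'E'
from h import *
open_gripper();show("open")
movel([576.5,-80,230],None,100);wait(.3);show("up")
c=camera("wrist");cv2.imwrite("pics/7.png",c["image"]);cv2.imwrite("pics/7s.png",camera("scene")["image"])
E
```

```text
open t19.91 [575.29 -78.58 112.35] F [-0.2  0.5 -0.7] Tz -0.03 gap 85.2 needle (1.357, 28.0)
up t21.58 [576.43 -79.99 229.77] F [-0.5 -0.2  0.2] Tz -0.04 gap 85.2 needle (1.356, 27.5)
```

View pics/7.png

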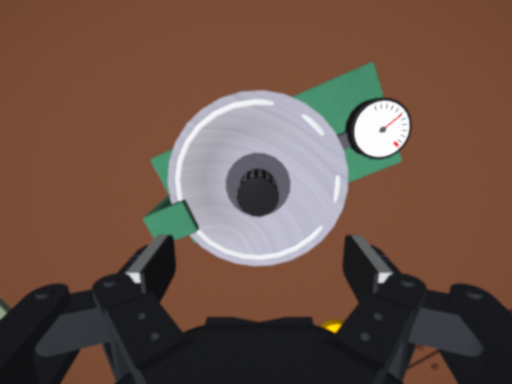

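View pics/7s.png

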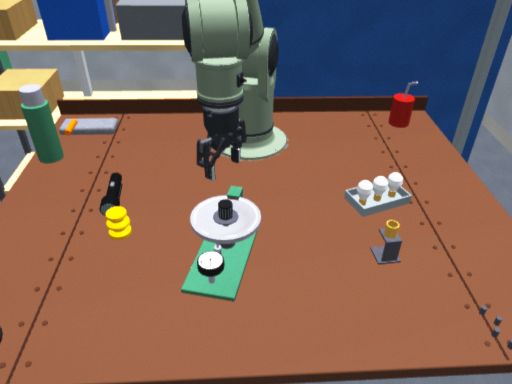

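The wrist view shows the dish up and the jaws clear, with the dial at (380,128). In the scene view the other objects are where they were at the start. Handing in.

```bash
python3 -c "
from workcell import *
finish_job()"
```

```text
the job is handed in; nothing more can be done
```

The dish is up on the brake with its highest rim spot over the plunger, and the job is handed in. Simulated time was about 22 s of the 58 s allowed.

**What I did:** I gripped the knob and pressed the dish about 3.5 mm down. I then turned it 1.92 rad from the start while reading the dial needle. The needle peaked at +0.64 rad, with a lesser high spot at about +1.46 rad and the fall-off of another near −0.14 rad. That ±0.8 rad spacing matches your description. I went back over the peak in finer steps; two fits gave 0.637 and 0.649 rad, so I set the dish at 0.64 rad. I then took off the side load, let the dish rise while still held, opened the gripper and moved up clear.

**Last checks:**
- **Needle:** it held steady after release at 1.36, against the stated "about 1.25". I put the difference down to camera-reading bias, as it reads well above a lesser spot (0.81). The highest reading in the sweep was about 2.19, below the 2.7 red mark.
- **Forces:** the logged force on the tool stayed below about 20 N throughout.
- **Surroundings:** the final pictures show the gripper clear of the dish and the other objects apparently where they started.

**Disagreements:** closing the gripper pressed the dish about 1 mm before I meant to press it. Side load rose to about 13 N during the sweep because the grip was slightly off centre. I saw no sign of the knob slipping in the grip.

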